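# Hold a bayonet lamp in the spring-return test holder

### The arm

A 6-joint arm with a two-finger parallel gripper is mounted at the origin on the work surface. World frame = base frame: x ahead of the robot, y to its left, z up, the work surface at z = 0. Lengths are in mm, angles in degrees, forces in N, time in s.
With the tool pointing down it reaches from about 350 to 850 mm from the base axis. Payload 8.1 kg.
Tool frame: the origin (TCP) lies at the centre of the arm's flange, where the gripper is bolted on; the fingertips stand 173 mm ahead of it and the grasp point (between the pads) lies 155 mm ahead of it; z points along the fingers, y is the line along which they close (so a half turn about z gives the same grasp; the last joint's range is limited). The gripper opens to 85 mm and grips with 20 to 120 N. Pads are 22 mm wide; open, the fingers measure 114 mm over their backs; the gripper's body (76 mm by 85 mm) begins 54 mm behind the grasp point. The pads swing forward as they close: fully open they stand 13 mm farther back than shut.
Start: joints at [-77.143, 7.471, 85.268, -0, 87.261, -4.893], TCP at [182.941, -571.436, 404.692] pointing down, gripper open.
Joint ranges: [-169.43, 169.43], [-51.17, 129.36], [1.28, 143.12], [-76.62, 256.62], [0, 156.53], [-152.29, 152.29]. Speed limits (degrees/s): [136.94, 136.94, 159.86, 180, 180, 180].

### API

Orientations are given as [roll, pitch, yaw] about the fixed x, y, z axes, in that order (R = Rz(yaw) Ry(pitch) Rx(roll)).
In Python, from bench import * gives the robot as it stands.
- The arm moves only by the shell command python3 -m jog 'ROWS' [FORCE]. ROWS is text: rows parted by semicolons, each of 7 numbers parted by spaces: the shift along the tool's x, y, z scaled (see below), then the turn, a rotation vector about the tool's x, y, z scaled (see below), then the closure, from -1 (fully open) to 1 (shut). In form: tx ty tz wx wy wz hand; .... A call has 1 to 5 rows; each row shifts and turns the commanded pose from where the row before left it, along the tool's axes as they then stand; what a row does not reach is not made up. The controller multiplies each number of a shift by 0.1 m and each number of a turn by 60 degrees. A row lasts 1/8 s, in which the tool goes at most 62.5 mm and 10.7 degrees, less where a joint would pass 70% of its speed; a pose out of reach is approached as far as the arm can. A call with a number of a shift or a turn outside -1 to 1 is refused whole. A call with a gripper value outside its range is refused whole. The fingers move at their own pace and stop on an object; FORCE is the grip in N (left out, the last holds). Time passes only in rows, so rows that do not move let the fingers close. It gives the time, the measured TCP pose, the force, the opening and the grip force at its end, in the units of the state.
- sense(): the state, without advancing time (a new reading comes with each control period).
- snapshot(name): name is "scene" or "top" or "wrist"; returns a dict with "img" (420x560x3 uint8, red, green, blue), "fx", "fy", "cx", "cy" (pixels), "extrinsics" (4x4, takes a point from camera to world coordinates). Camera axes: x right, y down, z forward; pixel columns grow to the right and rows downward; lengths in mm; the calibration is good to about 2 mm. A picture is of the moment at which its call begins. There is no depth.
- hand_in(): hands the job in; it is judged then, once.
The state is a dict: "time": time; "joint_pos": joint angles; "qd": joint speeds; "joint_efforts": joint torques, N m; "tool_pos": TCP position; "tcp_rot": TCP orientation; "ft_force": force on the tool from outside, world axes, zero at the start; "wrist_torque": the same for the moment, N m; "finger_gap": finger opening in mm; "grip_force": force on a finger pad.
Only numpy, scipy, OpenCV 4.12 (cv2) and the standard library are available. Lean on these libraries where they do the work, as an engineer would, in place of code of your own. Each camera call takes 0.05 s, during which the arm holds its last target. There are 200 camera calls.

### The job

Take the slim bayonet lamp out of the wooden rack and test it in the lampholder on the MDF panel: lower its cap in with the two pins in the slots, push it down against the spring and twist it a quarter turn clockwise (seen from above) to the stop. The holder's spring turns the lamp back as soon as it is let go, so finish with the gripper still holding the lamp fully turned and pushed down. The glass is thin: grip it gently, with no more than 25 N, and leave the round lamp and the other things on the bench where they are.

Things in the scene. Friction and masses are not known exactly. Their poses are not given: they have to be found in the camera images.
- slim_lamp: Slim lamp, 114 mm long, about 70 g, upright, cap down, in one of the rack's cups. Frosted white glass cylinder 38 mm across, straight from 42 to 102 mm above the origin, domed above. Brass cap 26 mm across, 31 mm long, its lowest 7 mm tapering to 12 mm across. Origin: centre of the cap's underside; z towards the glass. Grip the glass; 15 to 22 N (each pad) does not slip in this job.
- pins (a point): Middle of the slim lamp's two steel bayonet pins, 12 mm above its underside. They stand out of the cap along the lamp's +x and -x, each 5 mm wide and 4 mm high (10 to 14 mm above the underside), 35 mm from tip to tip.
- glass_mid (a point): Point on the slim lamp's axis, 76 mm above its underside, in the straight part of the glass: a good height to grip.
- rack: Fixed rack: plywood base 70 x 200 x 4 mm with two round wooden cups 50 mm across, tops 30 mm above the bench, 50 mm either side of the centre along its y. Each has a bore of 29 mm, its floor 4 mm above the bench, and slots 9 mm wide along the rack's x, in which the slim lamp's pins stand. Either cup may hold the slim lamp. Origin: centre of the underside.
- panel: Fixed MDF panel lying on the bench, 200 (x) x 400 (y) x 18 mm, with a round 120 mm cut-out at y = -100 mm and the lampholder standing on it at y = +90 mm. Origin: centre of the underside, on the bench.
- holder_mouth (a point): Centre of the lampholder's mouth, in its top face, 50 mm above the bench; axes as the panel's. A round black upright tube 50 mm across on a steel foot 66 mm across. Bore 28.6 mm; two slots 9 mm wide for the pins run down through its 10 mm thick roof along the panel's +x and -x; either pin fits either slot. Below the roof the pins are free to turn.
- holder_contact (a point): Top of the sprung contact at rest, 20 mm below the mouth, met by the lamp's underside. Turn the lamp with its underside 25 to 27 mm below the mouth (24 is the least that frees the pins, at 27 it stops dead). From pins in line with the slots, clockwise seen from above: 15 degrees free, then against the sprung rotor to a stop at 90. Anticlockwise it is blocked after about 10.
- plunger (a joint): Sprung contact under the lamp, in m pushed down: 0 at rest, 0.007 at its stop. Pushes back with 3.2 N at 0 and 5.6 N at 0.007. With the pins under the roof it cannot read less than about 0.0035.
- rotor (a joint): Sprung rotor turned by the lamp's pins, in rad clockwise seen from above: 0 at rest, 1.309 at its stop (lamp turned 90 degrees). It springs back with 0.08 N m at rest to 0.145 N m at the stop.
- globe_lamp: Round lamp with a 61 mm globe and a threaded brass cap without pins, 94 mm tall, upright in the other cup of the rack. Leave it. Origin: centre of its underside.
- pencil: Carpenter's pencil, 150 mm long along its x, 8 mm thick, lying on the panel. Leave it.
- sanding_block: Cork sanding block 60 x 85 x 24 mm, on the panel. Leave it.
- glue_bottle: White glue bottle, 52 mm across, 120 mm tall, on the bench beyond the panel. Leave it.
- disc_offcut: Round MDF offcut, 100 mm across, 18 mm thick, flat on the bench at the panel's right end. Leave it.
- screwdriver: Black-handled screwdriver, 180 mm long, lying on the robot's side of the rack. Leave it.
- tape_roll: Roll of tape lying flat beyond the rack, 90 mm across, 24 mm high. Leave it.

How it is judged (in metres and radians):
On the way, in this order (a step that is already met when the one before it is completed fails the run):
1. the slim lamp is lifted clear of the rack in the gripper (contact force between the fingers and slim_lamp above 0.5 N and height (world z) of slim_lamp above 0.035 m and contact force between slim_lamp and rack below 0.1 N), for 0.2 s.
2. the lamp is in the holder, pushed down against the spring with its pins below the roof, not yet turned (value of joint plunger above 0.003 m and value of joint rotor below 0.4 rad and horizontal distance between slim_lamp and holder_mouth below 0.004 m and contact force between the fingers and slim_lamp above 0.5 N), for 0.1 s.
At the end, for the whole second after the job is handed in: The slim lamp stands upright (within 7 degrees) and centred within 4 mm in the holder, pins under the roof with the contact pushed down more than 3 mm, twisted to within about 10 degrees of the quarter-turn stop (rotor above 1.13 rad), at rest and still held by the fingers (value of joint rotor above 1.13 rad and value of joint plunger above 0.003 m and horizontal distance between slim_lamp and holder_mouth below 0.004 m and z of slim_lamp in the frame of holder_mouth below -0.0225 m and angle between slim_lamp's own z axis and vertical below 0.12 rad and contact force between the fingers and slim_lamp above 1 N and linear speed of slim_lamp below 0.02 m/s); the arm keeps its last pose, push and grip.
It fails at once if the lamp's glass is gripped too hard (contact force between the fingers and slim_lamp above 60 N).
It fails at once if another thing on the bench is disturbed (moved more than 40 mm) (distance of any of globe_lamp, pencil, sanding_block, glue_bottle, disc_offcut, screwdriver, tape_roll from where it was at the start of the episode above 0.04 m).
It also fails if it takes over 45 s, if anything falls off the work surface, if the arm or the gripper's body presses on something with over 40 N, if the wrist force passes 120 N, or if a joint passes its speed limit or range.

## Working session

There is one attempt and no reset: what is moved stays moved. The work goes in short steps, Python scripts to look and compute and a shell command to move; the robot and the scene stay as the last step left them, time stands still between calls to the robot, and variables do not carry over. Pictures are saved under pics/ and viewed, at most 10 in all, crops included, and the job is handed in when it is done.

```bash
mkdir -p pics; ls; python3 - <<'E'
from bench import *
import cv2
print(sense())
for n in ("scene","top"):
    s=snapshot(n); cv2.imwrite(f"pics/{n}0.png",s["img"][:,:,::-1]); print(n,s["fx"],s["cx"],s["cy"],s["extrinsics"])
E
```

```text
pics
{'time': 0.0, 'joint_pos': array([-7.71424416e+01,  7.51355991e+00,  8.53309060e+01,  1.44301533e-03,
        8.72609416e+01, -4.89219383e+00]), 'qd': array([ 0.01343656,  0.07128545,  0.02473074,  0.02359253, -0.04185693,
       -0.01735291]), 'joint_efforts': array([ 1.75577494e-03, -5.69391096e+01, -5.00549805e+01, -1.43163466e-04,
        1.48995803e-02,  6.39242148e-05]), 'tool_pos': array([ 182.89764268, -571.19510587,  403.64468309]), 'tcp_rot': array([-1.79895099e+02, -1.04252609e-02,  1.77496724e+01]), 'ft_force': array([0.01104518, 0.05289655, 0.67343748]), 'wrist_torque': array([ 0.03636757, -0.0428606 , -0.02114744]), 'grip_force': 0.0, 'finger_gap': 85.37848819733848}
scene 388.4596278830577 274.2140175865224 207.2317478869031 [[ 4.69446898e-01  7.29654079e-01 -4.97216789e-01  1.09938239e+03]
 [ 8.82958724e-01 -3.86743523e-01  2.66107758e-01 -3.35509301e+02]
 [ 1.87123806e-03 -5.63945363e-01 -8.25809982e-01  9.63784471e+02]
 [ 0.00000000e+00  0.00000000e+00  0.00000000e+00  1.00000000e+00]]
top 482.5854620145004 280.22071616741846 218.7452175992375 [[ 2.78857525e-02 -9.81376008e-01  1.90061876e-01  3.04506953e+02]
 [-9.99533562e-01 -2.97433484e-02 -6.92754921e-03 -5.60908700e+01]
 [ 1.24516072e-02 -1.89780044e-01 -9.81747673e-01  1.38827415e+03]
 [ 0.00000000e+00  0.00000000e+00  0.00000000e+00  1.00000000e+00]]
```

View pics/top0.png

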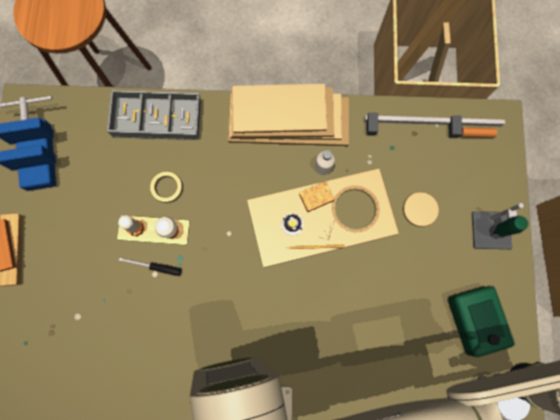

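View pics/scene0.png

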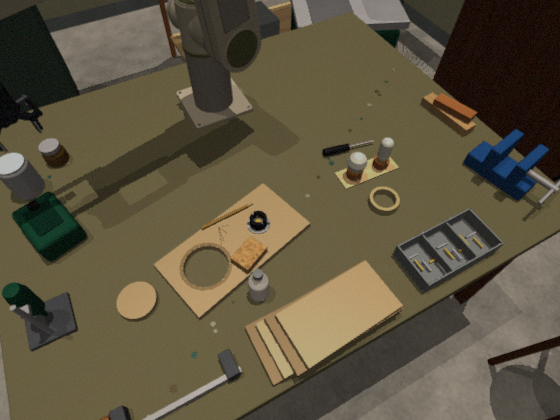

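The top view shows the slim lamp at about (130,225), the globe at (167,228), the holder at (292,222), and the panel and rack both slightly turned. Next I'll measure them.

```bash
cat > h.py <<'E'
from bench import *
import cv2, numpy as np
def ray(s,u,v):
    E=s["extrinsics"]; d=E[:3,:3]@np.array([(u-s["cx"])/s["fx"],(v-s["cy"])/s["fy"],1]); return E[:3,3],d/np.linalg.norm(d)
def onplane(s,u,v,z):
    o,d=ray(s,u,v); return o+d*(z-o[2])/d[2]
def proj(s,p):
    E=s["extrinsics"]; q=E[:3,:3].T@(np.array(p)-E[:3,3]); return np.array([s["cx"]+s["fx"]*q[0]/q[2],s["cy"]+s["fy"]*q[1]/q[2]])
def blob(mask,near):
    "contour of the mask nearest to a pixel (area>15)"
    cs,_=cv2.findContours(mask.astype(np.uint8),cv2.RETR_EXTERNAL,cv2.CHAIN_APPROX_NONE)
    cs=[c for c in cs if cv2.contourArea(c)>15]
    return min(cs,key=lambda c:-cv2.pointPolygonTest(c,near,True))
E
python3 - <<'E'
from h import *
s=snapshot("top"); im=s["img"]; hsv=cv2.cvtColor(im,cv2.COLOR_RGB2HSV)
for p in [(262,230),(155,238),(130,222),(292,214),(287,222),(292,222),(220,250)]: print(p,hsv[p[1],p[0]])
wood=(hsv[:,:,2]>175)
for nm,near,z in (("panel",(265,235),18),("rack",(148,238),4)):
    c=blob(wood,near); r=cv2.minAreaRect(c); b=cv2.boxPoints(r)
    w=np.array([onplane(s,*q,z) for q in b]); print(nm,r,"\n",w.round(1),"c",w.mean(0).round(1))
    e=np.roll(w,-1,0)-w
    for k in e[:2]: print(np.linalg.norm(k).round(1),np.degrees(np.arctan2(k[1],k[0])).round(2))
m=(hsv[:,:,2]<70); c=blob(m,(287,222)); (x,y),r=cv2.minEnclosingCircle(c); print("holder",x,y,r,onplane(s,x,y,50))
big=np.hstack([cv2.resize(im[205:255,105:205],None,fx=4,fy=6,interpolation=2)[:, :],cv2.resize(im[195:245,262:322],None,fx=6,fy=6,interpolation=2)])
cv2.imwrite("pics/crop.png",big[:,:,::-1])
E
```

```text
(262, 230) [ 24  79 241]
(155, 238) [ 29  81 239]
(130, 222) [ 21  42 217]
(292, 214) [ 13  35 131]
(287, 222) [ 17  30 119]
(292, 222) [ 28 172 241]
(220, 250) [ 23 100 151]
panel ((322.162353515625, 216.39517211914062), (69.85267639160156, 140.24215698242188), 76.12247467041016) 
 [[ 624.4   36.3   18. ]
 [ 739.  -362.3   18. ]
 [ 536.9 -408.3   18. ]
 [ 428.6  -19.3   18. ]] c [ 582.2 -188.4   18. ]
414.8 -73.96
207.3 -167.19
rack ((152.62152099609375, 229.04660034179688), (70.40227508544922, 26.026905059814453), 4.289153575897217) 
 [[497.5 404.6   4. ]
 [574.  405.9   4. ]
 [564.5 200.8   4. ]
 [488.2 201.6   4. ]] c [531.1 303.2   4. ]
76.4 1.03
205.3 -92.63
holder 290.0 223.5 6.800835609436035 [550.77462311 -93.48263492  50.        ]
```

View pics/crop.png

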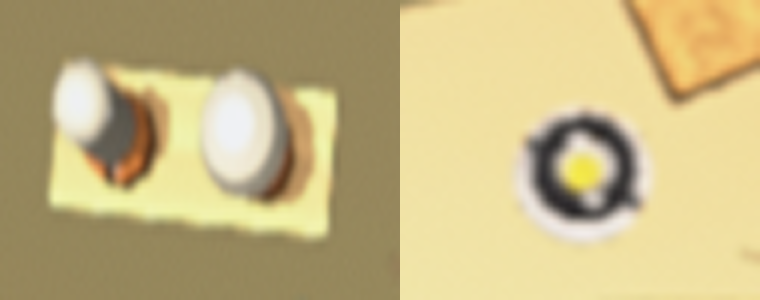

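The slim lamp is in the left (+y) cup. Its pins lie along rack x, and the rack yaw is about -2.6°. The holder slots run up-left in the image, with panel yaw about 15°. I'll turn to grasp yaw and pass over the holder for a close look.

```bash
R="" ; python3 -m jog '0 0 0 0 0 -0.166 -1; 0 0 0 0 0 -0.166 -1; 0 0 0 0 0 -0.166 -1; 0 0 0 0 0 -0.166 -1; 0 0 0 0 0 -0.166 -1'
python3 -m jog '0 0 0 0 0 -0.166 -1; 0 0 0 0 0 -0.166 -1; 0.4 0.29 0 0 0 0 -1; 0.4 0.29 0 0 0 0 -1; 0.4 0.29 0 0 0 0 -1'
python3 -m jog '0.4 0.29 0 0 0 0 -1; 0.4 0.29 0 0 0 0 -1; 0.4 0.29 0 0 0 0 -1; 0.4 0.29 0 0 0 0 -1; 0.4 0.29 0 0 0 0 -1'
python3 -m jog '0.4 0.29 0 0 0 0 -1; 0.4 0.29 0 0 0 0 -1; 0 0 0 0 0 0 -1; 0 0 0 0 0 0 -1'
python3 - <<'E'
from h import *
s=snapshot("wrist"); print(sense()["tool_pos"],sense()["tcp_rot"],s["fx"],s["cx"],s["cy"],s["extrinsics"].round(3)); cv2.imwrite("pics/w1.png",s["img"][:,:,::-1])
print(proj(s,(555,-97,50)))
E
```

```text
time: 0.78
tool_pos: [182.9, -571.3, 404.2]
tcp_rot: [-180.0, -0.0, 67.9]
ft_force: [0.5, 0.9, 0.1]
finger_gap: 85.4
grip_force: 0.0
time: 1.4
tool_pos: [275.8, -454.1, 404.3]
tcp_rot: [-180.0, -0.0, 87.4]
ft_force: [0.8, -0.6, 0.0]
finger_gap: 85.5
grip_force: 0.0
time: 2.02
tool_pos: [429.5, -260.5, 404.5]
tcp_rot: [-180.0, -0.0, 87.5]
ft_force: [0.2, -1.0, 0.1]
finger_gap: 85.3
grip_force: 0.0
time: 2.52
tool_pos: [490.2, -184.6, 404.3]
tcp_rot: [-180.0, 0.0, 87.5]
ft_force: [-0.4, -1.0, 0.0]
finger_gap: 85.3
grip_force: 0.0
[ 489.95141602 -185.09727371  404.45422395] [-1.79963044e+02  1.08773933e-02  8.74528270e+01] 321.98593595447 285.5674482734129 213.34419140450518 [[ 9.99000e-01 -4.20000e-02 -1.20000e-02  4.91692e+02]
 [-4.30000e-02 -9.65000e-01 -2.60000e-01 -1.17834e+02]
 [-0.00000e+00  2.60000e-01 -9.66000e-01  3.72825e+02]
 [ 0.00000e+00  0.00000e+00  0.00000e+00  1.00000e+00]]
[351.3684443  100.81221857]
```

View pics/w1.png

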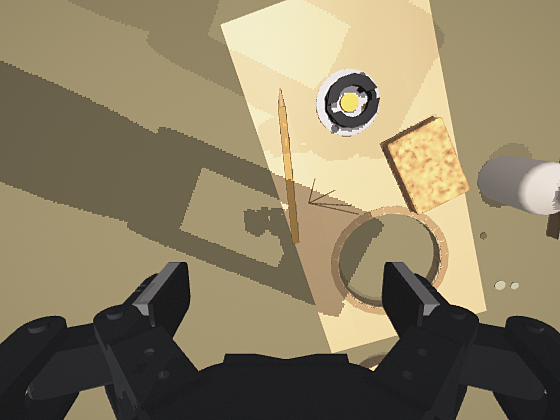

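The wrist view shows the holder at about (350,100), with the cut-out and sanding block behind it. I'll go closer to measure its centre and slot direction.

```bash
python3 -m jog '0.25 0.21 0.4 0 0 0 -1; 0.25 0.21 0.4 0 0 0 -1; 0.25 0.21 0.4 0 0 0 -1; 0 0 0 0 0 0 -1; 0 0 0 0 0 0 -1'
python3 - <<'E'
from h import *
s=snapshot("wrist"); st=sense(); print(st["tool_pos"],st["tcp_rot"])
np.savez("holder.npz",**s,tp=st["tool_pos"],rot=st["tcp_rot"])
u,v=proj(s,(555,-97,50)); print(u,v); u,v=int(u),int(v)
c=s["img"][max(0,v-75):v+75,max(0,u-75):u+75]; print(max(0,u-75),max(0,v-75)); cv2.imwrite("pics/w2.png",cv2.resize(c,None,fx=4,fy=4,interpolation=cv2.INTER_CUBIC)[:,:,::-1])
E
```

```text
time: 3.2
tool_pos: [556.3, -113.7, 285.4]
tcp_rot: [180.0, 0.0, 87.4]
ft_force: [0.4, -0.1, 0.4]
finger_gap: 85.2
grip_force: 0.0
[ 556.60788989 -113.93630726  286.3736843 ] [1.79884324e+02 5.63873409e-02 8.73883261e+01]
284.1491855703924 205.89538606479962
209 130
```

View pics/w2.png

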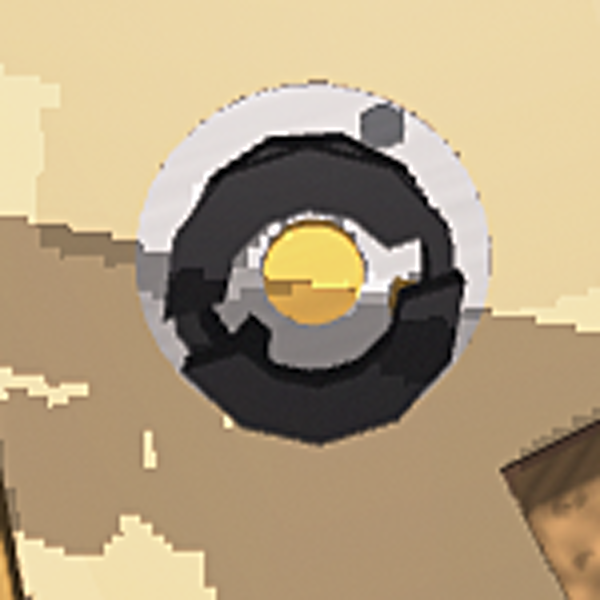

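```bash
python3 - <<'E'
from h import *
from scipy.optimize import least_squares
s=dict(np.load("holder.npz")); hsv=cv2.cvtColor(s["img"],cv2.COLOR_RGB2HSV)
m=cv2.morphologyEx((hsv[:,:,2]<75).astype(np.uint8),cv2.MORPH_CLOSE,np.ones((5,5)))
c=blob(m,(284,235))[:,0].astype(float); x0=c[:,0].mean(); y0=c[:,1].mean(); print(len(c),x0,y0)
p=np.array([onplane(s,*q,50)[:2] for q in c if q[1]>y0+4])
r=least_squares(lambda k:np.hypot(p[:,0]-k[0],p[:,1]-k[1])-k[2],[555,-97,25],loss="soft_l1"); print("ring",r.x, np.abs(r.fun).mean())
r2=least_squares(lambda k:np.hypot(p[:,0]-k[0],p[:,1]-k[1])-25,[555,-97],loss="soft_l1"); print("ring r25",r2.x)
P=lambda u,v,z=50: onplane(s,209+u/4,130+v/4,z)[:2]
for a,b in (((400,297),(461,273)),((185,365),(245,333)),((168,316),(222,292))):
    d=P(*b)-P(*a); print("slot edge",P(*a),P(*b),np.degrees(np.arctan2(d[1],d[0])))
# foot disc + contact
f=((hsv[:,:,1]<30)&(hsv[:,:,2]>110)).astype(np.uint8); f[m>0]=1; f=cv2.morphologyEx(f,cv2.MORPH_CLOSE,np.ones((7,7)))
cf=blob(f,(284,200))[:,0]; e=cv2.fitEllipse(cf); print("foot",e,onplane(s,*e[0],20))
# contact yellow z=30
y=((hsv[:,:,0]>15)&(hsv[:,:,0]<30)&(hsv[:,:,1]>130)&(hsv[:,:,2]>150)).astype(np.uint8); e=cv2.fitEllipse(blob(y,(286,197))); print("contact",e,onplane(s,*e[0],30))
# panel edges from top view: long edges
t=snapshot("top"); g=cv2.cvtColor(t["img"],cv2.COLOR_RGB2HSV)
w=(g[:,:,2]>175).astype(np.uint8); cc=blob(w,(265,235)); q=cv2.approxPolyDP(cc,6,True)[:,0]; print("poly",q.tolist())
for a in q: print(onplane(t,*map(float,a),18).round(1))
E
```

```text
217 287.04608294930875 201.50230414746545
ring [557.00551089 -96.60507278  23.54927027] 0.4001461161411552
ring r25 [557.05810019 -94.80772659]
slot edge [571.21398202 -96.63251337] [581.1890136  -93.08535603] 19.57557060829897
slot edge [ 535.45368873 -106.56025353] [ 545.66276822 -101.54697055] 26.153864304924905
slot edge [533.26100864 -98.10349783] [542.32484101 -94.48399453] 21.76854371135708
foot ((286.7002258300781, 194.69151306152344), (87.1346435546875, 87.74536895751953), 2.022490978240967) [556.84154103 -95.90253612  20.        ]
contact ((286.7865295410156, 197.97496032714844), (23.96140480041504, 24.000524520874023), 73.05530548095703) [556.84729005 -96.19480684  30.        ]
poly [[284, 151], [267, 194], [247, 200], [254, 228], [238, 277], [256, 253], [258, 267], [296, 279], [304, 274], [306, 301], [343, 188], [367, 191], [377, 211], [366, 227], [344, 226], [338, 246], [398, 231], [379, 169], [348, 176], [345, 170], [341, 179], [339, 169], [309, 266], [284, 257], [290, 233], [283, 199], [257, 251], [290, 157]]
[775.2 -71.3  18. ]
[642.2 -25.1  18. ]
[622.4  32.5  18. ]
[540.4   9.   18. ]
[398.7  48.7  18. ]
[468.3   0.5  18. ]
[428.6  -6.7  18. ]
[ 397.8 -115.2   18. ]
[ 412.5 -137.5   18. ]
[ 337.3 -144.5   18. ]
[ 667.2 -247.3   18. ]
[ 660.3 -317.7   18. ]
[ 601.3 -346.5   18. ]
[ 553.  -314.2   18. ]
[ 554.  -250.5   18. ]
[ 495.3 -233.5   18. ]
[ 544.1 -406.7   18. ]
[ 728.5 -353.7   18. ]
[ 704.1 -261.9   18. ]
[ 722.2 -253.    18. ]
[ 694.3 -241.3   18. ]
[ 724.7 -235.3   18. ]
[ 435.6 -151.3   18. ]
[459.2 -79.6  18. ]
[528.9 -95.   18. ]
[628.6 -72.2  18. ]
[474.1  -2.1  18. ]
[757.1 -89.6  18. ]
```

Holder centre from three independent features (contact, foot, ring) is about (556.9, -96.1), with panel yaw about 16°. Now to the lamp.

```bash
python3 -m jog '0 0 -0.59 0 0 0 -1; 0 0 -0.59 0 0 0 -1; 0.595 -0.056 0 0 0 0 -1; 0.595 -0.056 0 0 0 0 -1; 0.595 -0.056 0 0 0 0 -1' | head -3
python3 -m jog '0.595 -0.056 0 0 0 0 -1; 0.595 -0.056 0 0 0 0 -1; 0.595 -0.056 0 0 0 0 -1; 0.595 -0.056 0 0 0 0 -1; 0.595 -0.056 0 0 0 0 -1' | head -3
python3 -m jog '0 0 0 0 0 0 -1; 0 0 0 0 0 0 -1; 0 0 0 0 0 0 -1' | head -3
python3 - <<'E'
from h import *
s=snapshot("wrist"); st=sense(); print(st["tool_pos"],st["tcp_rot"])
np.savez("rack.npz",**s,tp=st["tool_pos"],rot=st["tcp_rot"]); cv2.imwrite("pics/w3.png",s["img"][:,:,::-1])
print(proj(s,(533,353,118)),proj(s,(533,353,30)))
E
```

```text
time: 3.92
tool_pos: [547.4, 67.0, 405.3]
tcp_rot: [179.8, -0.0, 87.3]
time: 4.55
tool_pos: [533.1, 365.9, 405.3]
tcp_rot: [179.8, -0.1, 87.4]
time: 4.92
tool_pos: [533.4, 363.4, 403.7]
tcp_rot: [179.9, -0.0, 87.4]
[533.43767823 363.43124026 403.57616992] [ 1.79936131e+02 -2.09334587e-02  8.73448163e+01]
[286.64675361 223.60402457] [286.23429197 200.1115654 ]
```

View pics/w3.png

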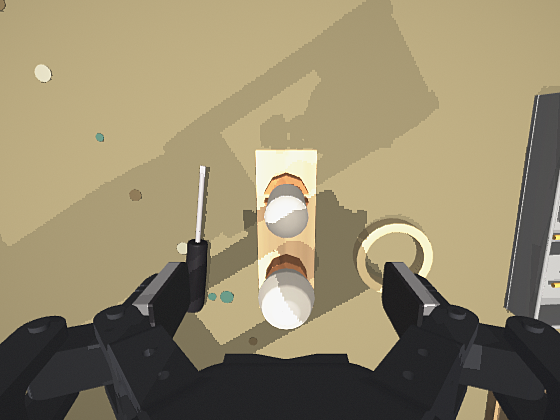

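The slim lamp is at about (286,216) and the globe at (287,300). The rack is nearly in line with the image, so the pins are close to the finger line. I'll measure the glass.

```bash
python3 - <<'E'
from h import *
from scipy.optimize import least_squares
s=dict(np.load("rack.npz")); hsv=cv2.cvtColor(s["img"],cv2.COLOR_RGB2HSV)
m=((hsv[:,:,1]<40)&(hsv[:,:,2]>90)).astype(np.uint8); c=blob(m,(286,222))[:,0].astype(float)
print(cv2.boundingRect(c.astype(np.int32)))
p=np.array([onplane(s,*q,106)[:2] for q in c if q[1]>217])
r=least_squares(lambda k:np.hypot(p[:,0]-k[0],p[:,1]-k[1])-k[2],[533,353,19],loss="soft_l1"); print("free",r.x,np.abs(r.fun).mean())
# rack edges: rows 153..170 and 238..252
b=(hsv[:,:,0]<35)&(hsv[:,:,2]>215)&(hsv[:,:,1]>40)&(hsv[:,:,1]<130)
w=b.copy(); L=[];R=[]
for v in list(range(154,172)):
    u=np.where(b[v,240:330])[0]+240
    if len(u)>20: L.append((u.min()-.5,v));R.append((u.max()+.5,v))
print(L[0],L[-1],R[0],R[-1])
print([onplane(s,*q,4)[:2].round(1) for q in (L[0],L[-1],R[0],R[-1])])
top=[(u,np.where(b[140:175,u])[0].min()+140) for u in range(262,314,5)]; t=np.array([onplane(s,*map(float,q),4)[:2] for q in top]); print("end edge yaw",np.degrees(np.arctan(np.polyfit(t[:,0],t[:,1],1)[0])),t[[0,-1]])
# panel yaw from holder picture vicinity: use first-pass edges
E
```

```text
(264, 184, 44, 54)
free [532.66594794 355.78758977  18.32597408] 0.24548020942704016Traceback (most recent call last):
  File "<stdin>", line 14, in <module>
IndexError: list index out of range
```

```bash
python3 -m jog '-0.08 0 0.5 0 0 0 -1; 0 0 0.5 0 0 0 -1; 0 0 0.4 0 0 0 -1; 0 0 0.28 0 0 0 -1; 0 0 0 0 0 0 -1'
python3 -m jog '0 0 0 0 0 0 0.2; 0 0 0 0 0 0 0.6; 0 0 0 0 0 0 1; 0 0 0 0 0 0 1; 0 0 0 0 0 0 1' 20
```

```text
time: 5.6
tool_pos: [531.7, 355.2, 231.9]
tcp_rot: [-179.7, 0.2, 87.4]
ft_force: [-0.7, -0.7, 1.5]
finger_gap: 85.4
grip_force: 0.0
time: 6.22
tool_pos: [533.2, 357.5, 236.7]
tcp_rot: [179.8, -0.1, 87.5]
ft_force: [-0.4, -0.7, 6.6]
finger_gap: 37.6
grip_force: 21.1
```

```bash
python3 -m jog '0 0 0 0 0 0 1; 0 0 -0.1 0 0 0 1; 0 0 -0.2 0 0 0 1; 0 0 -0.3 0 0 0 1; 0 0 -0.3 0 0 0 1' 
python3 -m jog '0 0 -0.3 0 0 0 1; 0 0 0 0 0 0 1; 0 0 0 0 0 0 1; 0 0 0 0 0 0 1'
python3 - <<'E'
from h import *
s=snapshot("wrist"); st=sense(); print(st["tool_pos"],st["tcp_rot"])
np.savez("held.npz",**s,tp=st["tool_pos"],rot=st["tcp_rot"]); cv2.imwrite("pics/w4.png",s["img"][:,:,::-1])
E
```

```text
time: 6.85
tool_pos: [532.3, 357.0, 326.9]
tcp_rot: [180.0, -0.0, 87.5]
ft_force: [0.4, -0.1, -0.7]
finger_gap: 37.6
grip_force: 20.8
time: 7.35
tool_pos: [532.0, 356.8, 353.0]
tcp_rot: [-179.9, 0.1, 87.5]
ft_force: [0.3, -0.9, -1.0]
finger_gap: 37.8
grip_force: 20.9
[532.03957538 356.81012198 353.03137508] [-1.79864367e+02  8.36585203e-02  8.74686848e+01]
```

View pics/w4.png

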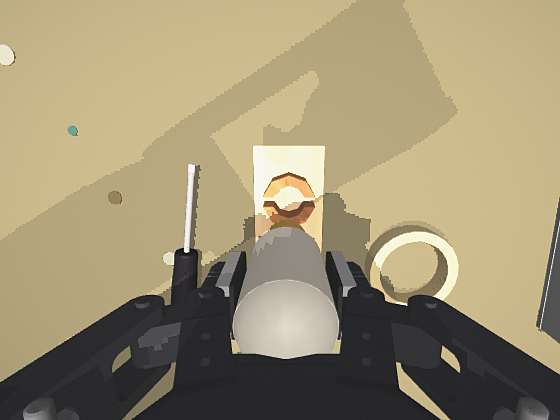

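Lifted cleanly, with the cup empty at about (289,198) and the lamp upright in the pads. The lower rim of the glass is near (288,226). Now I'll find where the lamp axis sits relative to the TCP.

```bash
python3 - <<'E'
from h import *
from scipy.optimize import least_squares
from scipy.spatial.transform import Rotation as Ro
s=dict(np.load("held.npz")); im=s["img"]; hsv=cv2.cvtColor(im,cv2.COLOR_RGB2HSV)
T=Ro.from_euler("xyz",s["rot"],degrees=True).as_matrix(); tp=s["tp"]
for d in (117,155,189): print(d,proj(s,tp+T@[0,0,d]).round(1))
m=((hsv[:,:,1]<45)&(hsv[:,:,2]>60)).astype(np.uint8)
for v in range(224,262,3):
    r=np.where(m[v,225:345])[0]+225; print(v,r.min() if len(r) else 0,r.max() if len(r) else 0,end="; ")
print()
for v in (222,226,228,230): print(v,hsv[v,288],(T.T@(onplane(s,288,v,tp[2]-189)-tp)).round(1))
# rack yaw by rear edge of plywood
b=hsv[:,:,2]>225
top=np.array([(u,np.where(b[135:165,u])[0].min()+135) for u in range(258,320,5)]);t=np.array([onplane(s,*map(float,q),4)[:2] for q in top])
print(top[:,1],"end edge yaw",np.degrees(np.arctan(np.polyfit(t[:,0],t[:,1],1)[0])))
E
```

```text
117 [290.  349.2]
155 [288.8 289.4]
189 [288.1 257.9]
224 0 0; 227 281 290; 230 269 301; 233 266 306; 236 259 310; 239 259 313; 242 257 315; 245 254 317; 248 253 318; 251 230 340; 254 229 342; 257 228 344; 260 226 344; 
222 [ 18 147 139] [ 1.97e+01 -1.00e-01  1.89e+02]
226 [ 18 118 141] [ 1.76e+01 -1.00e-01  1.89e+02]
228 [ 16  26 167] [ 1.65e+01 -1.00e-01  1.89e+02]
230 [ 17  29 166] [ 1.54e+01 -1.00e-01  1.89e+02]
[145 146 146 146 146 146 146 146 146 146 146 146 146] end edge yaw -2.892528867485068
```

```bash
python3 -m jog '0 0 -0.3 0 0 0 1; -0.562 0.055 0 0 0 0 1; -0.562 0.055 0 0 0 0 1; -0.562 0.055 0 0 0 0 1; -0.562 0.055 0 0 0 0 1' | head -2
python3 -m jog '-0.562 0.055 0 0 0 0 1; -0.562 0.055 0 0 0 0 1; -0.562 0.055 0 0 0 0 1; -0.562 0.055 0 0 0 0 1; 0 0 0 0 0 -0.154 1' | head -3
python3 -m jog '0 0 0.3 0 0 -0.154 1; 0 0 0.3 0 0 0 1; 0 0 0 0 0 0 1; 0 0 0 0 0 0 1; 0 0 0 0 0 0 1'
python3 - <<'E'
from h import *
s=snapshot("wrist"); st=sense(); print(st["tool_pos"],st["tcp_rot"])
np.savez("over.npz",**s,tp=st["tool_pos"],rot=st["tcp_rot"]); 
t=snapshot("scene"); u,v=map(int,proj(t,(557,-96,70)));print(u,v)
a=cv2.resize(s["img"][110:320,180:390],(600,600),interpolation=2)
b=cv2.resize(t["img"][v-50:v+50,max(0,u-17):u+17],(200,600),interpolation=2)
cv2.imwrite("pics/w5.png",np.hstack([a,b])[:,:,::-1])
E
```

```text
time: 8.02
tool_pos: [544.1, 129.8, 383.7]
time: 8.65
tool_pos: [556.1, -98.0, 383.6]
tcp_rot: [-179.9, 0.0, 96.6]
time: 9.28
tool_pos: [557.2, -94.1, 326.4]
tcp_rot: [179.9, 0.1, 105.9]
ft_force: [0.8, -1.0, 0.7]
finger_gap: 37.6
grip_force: 20.8
[557.11953569 -94.1172198  326.35387493] [1.79875507e+02 7.32892739e-02 1.05951488e+02]
257 212
```

View pics/w5.png

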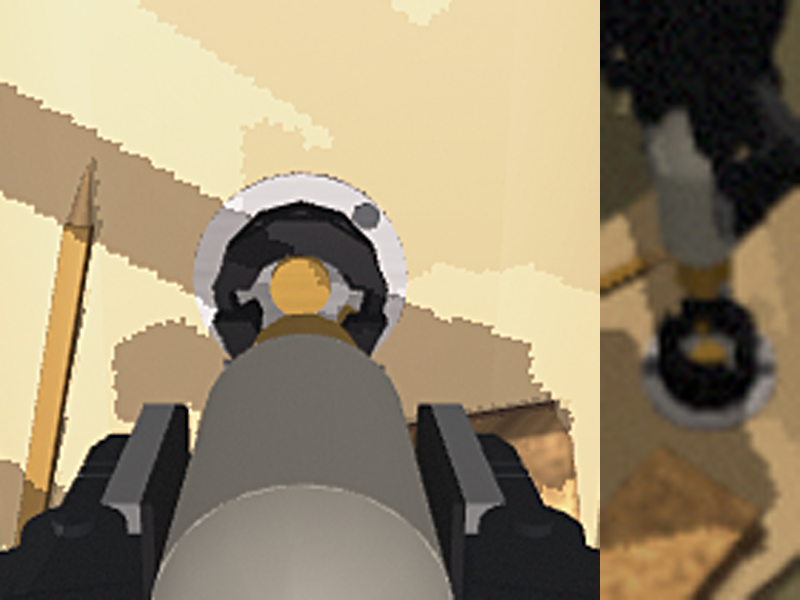

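The slots sit level and symmetric either side of the lamp axis at (235,305) and (362,305), so yaw is fine. The lamp is about 0.8 mm too far along +tool y. I'll correct that and lower in stages.

```bash
python3 -m jog '0 -0.008 0.2 0 0 0 1; 0 0 0.18 0 0 0 1; 0 0 0 0 0 0 1; 0 0 0 0 0 0 1'
python3 -m jog '0 0 0.06 0 0 0 1; 0 0 0.06 0 0 0 1; 0 0 0 0 0 0 1'
python3 -m jog '0 0 0.05 0 0 0 1; 0 0 0 0 0 0 1; 0 0 0 0 0 0 1'
```

```text
time: 9.88
tool_pos: [555.7, -94.3, 286.3]
tcp_rot: [-180.0, -0.0, 105.9]
ft_force: [0.2, 0.5, 0.1]
finger_gap: 37.3
grip_force: 20.8
time: 10.25
tool_pos: [555.7, -94.2, 274.1]
tcp_rot: [-180.0, -0.0, 105.9]
ft_force: [0.6, 0.1, 0.4]
finger_gap: 37.3
grip_force: 20.8
time: 10.62
tool_pos: [555.8, -94.3, 269.7]
tcp_rot: [-180.0, -0.0, 105.9]
ft_force: [1.0, -0.0, -0.6]
finger_gap: 37.5
grip_force: 20.8
```

```bash
python3 -m jog '0 0 0.04 0 0 0 1; 0 0 0 0 0 0 1; 0 0 0 0 0 0 1' | sed -n '2,4p'
python3 -m jog '0 0 0.04 0 0 0 1; 0 0 0 0 0 0 1; 0 0 0 0 0 0 1'| sed -n '2,4p'
python3 -m jog '0 0 0.03 0 0 0 1; 0 0 0 0 0 0 1; 0 0 0 0 0 0 1'
```

```text
tool_pos: [555.8, -94.3, 265.6]
tcp_rot: [-180.0, -0.0, 105.9]
ft_force: [0.4, 0.0, -0.6]
tool_pos: [556.0, -94.3, 262.1]
tcp_rot: [180.0, 0.0, 106.0]
ft_force: [0.0, 0.4, 1.4]
time: 11.75
tool_pos: [556.0, -94.3, 258.9]
tcp_rot: [180.0, 0.0, 105.9]
ft_force: [0.2, 0.3, 2.9]
finger_gap: 37.5
grip_force: 21.2
```

```bash
python3 -m jog '0 0 0.02 0 0 0 1; 0 0 0 0 0 0 1; 0 0 0 0 0 0 1' | sed -n '2,4p'
python3 -m jog '0 0 0.01 0 0 0 1; 0 0 0 0 0 0 1; 0 0 0 0 0 0 1'| sed -n '2,4p'
```

```text
tool_pos: [555.9, -94.3, 256.9]
tcp_rot: [180.0, 0.0, 105.9]
ft_force: [1.2, 0.4, 5.4]
tool_pos: [555.9, -94.3, 255.8]
tcp_rot: [180.0, 0.0, 106.0]
ft_force: [2.0, 0.2, 3.7]
```

```bash
python3 -m jog '0 0 0.007 0 0 0 1; 0 0 0 0 0 0 1; 0 0 0 0 0 0 1' | sed -n '2,4p'
python3 -c "
from bench import *
s=sense();print(s['ft_force'],s['wrist_torque'],s['tool_pos'])"
python3 -m jog '0 0 0 0 0 0.1 1; 0 0 0 0 0 0.1 1; 0 0 0 0 0 0 1; 0 0 0 0 0 0 1' | sed -n '2,4p'
python3 -c "
from bench import *
s=sense();print(s['ft_force'],s['wrist_torque'],s['tool_pos'])"
```

```text
tool_pos: [556.0, -94.3, 255.6]
tcp_rot: [180.0, 0.0, 106.0]
ft_force: [-0.2, -0.3, 8.1]
[-0.235558   -0.305518    8.07173603] [-0.00077339 -0.07332204 -0.01591638] [556.00737868 -94.34608781 255.626067  ]
tool_pos: [556.1, -94.4, 255.7]
tcp_rot: [179.9, 0.0, 93.9]
ft_force: [0.7, -0.9, 8.8]
[ 0.70066055 -0.9086337   8.76035184] [-0.00941789 -0.21021387  0.04516633] [556.07696791 -94.35317745 255.65508157]
```

The plunger met its dead stop at TCP z 255.6 and the first 12° turned freely. I'll ease up 0.5 mm and turn on about the lamp axis, with small side shifts to compensate for its 1.9 mm offset.

```bash
python3 -m jog '0 0.004 -0.006 0 0 0 1; 0 0.002 0 0 0 0.108 1; 0 0.002 0 0 0 0.108 1; 0 0.002 0 0 0 0.108 1; 0 0 0 0 0 0 1' | sed -n '2,4p;6p'
python3 -c "
from bench import *
s=sense();print(s['wrist_torque'])"
python3 -m jog '0 0.002 0 0 0 0.108 1; 0 0.002 0 0 0 0.108 1; 0 0.002 0 0 0 0.108 1; 0 0 0 0 0 0 1; 0 0 0 0 0 0 1' | sed -n '2,4p;6p'
python3 -c "
from bench import *
s=sense();print(s['wrist_torque'])"
```

```text
tool_pos: [557.1, -94.2, 255.7]
tcp_rot: [179.9, -0.0, 74.6]
ft_force: [4.3, 0.5, 3.8]
grip_force: 21.3
[ 0.02003113 -0.83902389  0.07129589]
tool_pos: [557.8, -94.5, 255.8]
tcp_rot: [179.9, -0.1, 55.3]
ft_force: [6.1, 0.6, 2.6]
grip_force: 21.3
[ 0.05195401 -1.25772709  0.12881826]
```

```bash
python3 -m jog '0.004 0.006 0 0 0 0 1; 0 0 0 0 0 0 1; 0 0.002 0 0 0 0.108 1; 0 0.002 0 0 0 0.108 1; 0 0 0 0 0 0 1' | sed -n '2,4p;6p'
python3 -c "
from bench import *
s=sense();print(s['wrist_torque'])"
python3 -m jog '0 0.002 0 0 0 0.108 1; 0 0.002 0 0 0 0.108 1; 0 0 0 0 0 0 1; 0 0 0 0 0 0 1' | sed -n '2,4p;6p'
python3 -c "
from bench import *
s=sense();print(s['wrist_torque'])"
```

```text
tool_pos: [558.6, -94.8, 255.7]
tcp_rot: [180.0, -0.0, 42.2]
ft_force: [4.7, -0.4, 3.6]
grip_force: 21.3
[-0.00969351 -1.04144629  0.14565458]
tool_pos: [558.8, -95.2, 255.8]
tcp_rot: [180.0, -0.0, 29.4]
ft_force: [4.9, 0.2, 3.7]
grip_force: 21.3
[-0.11910646 -1.07743451  0.13467102]
```

```bash
python3 -m jog '0.002 0.004 0 0 0 0.1 1; 0 0.002 0 0 0 0.1 1; 0 0 0 0 0 0 1; 0 0 0 0 0 0 1' | sed -n '2,4p;6p'
python3 -c "
from bench import *
s=sense();print(s['wrist_torque'])"
python3 -m jog '0 0 0 0 0 0.04 1; 0 0 0 0 0 0.03 1; 0 0 0 0 0 0 1; 0 0 0 0 0 0 1' | sed -n '2,4p;6p'
python3 -c "
from bench import *
s=sense();print(s['wrist_torque'])"
```

```text
tool_pos: [559.2, -95.6, 255.7]
tcp_rot: [180.0, -0.0, 17.4]
ft_force: [4.6, -1.2, 3.7]
grip_force: 21.3
[-0.20147281 -1.02046284  0.17285567]
tool_pos: [559.0, -95.7, 255.7]
tcp_rot: [180.0, 0.0, 13.0]
ft_force: [3.5, -2.7, 6.0]
grip_force: 21.4
[-0.38540096 -0.57119141  0.20383591]
```

```bash
python3 -m jog '0 0 0 0 0 0.05 1; 0 0 0 0 0 0 1; 0 0 0 0 0 0 1' | sed -n '2,4p;6p'
python3 - <<'E'
from h import *
s=sense();print(s['wrist_torque'],s["time"])
w=snapshot("wrist"); t=snapshot("scene"); u,v=map(int,proj(t,(557,-96,90)))
cv2.imwrite("pics/w6.png",np.hstack([cv2.resize(w["img"][110:320,180:390],(500,500),interpolation=2),cv2.resize(t["img"][v-40:v+40,u-24:u+24],(300,500),interpolation=2)])[:,:,::-1])
E
```

```text
tool_pos: [559.0, -95.9, 255.7]
tcp_rot: [180.0, 0.0, 10.0]
ft_force: [2.9, -4.5, 4.6]
grip_force: 21.2
[-0.6478858  -0.53914054  0.41397928] 17.125
```

View pics/w6.png

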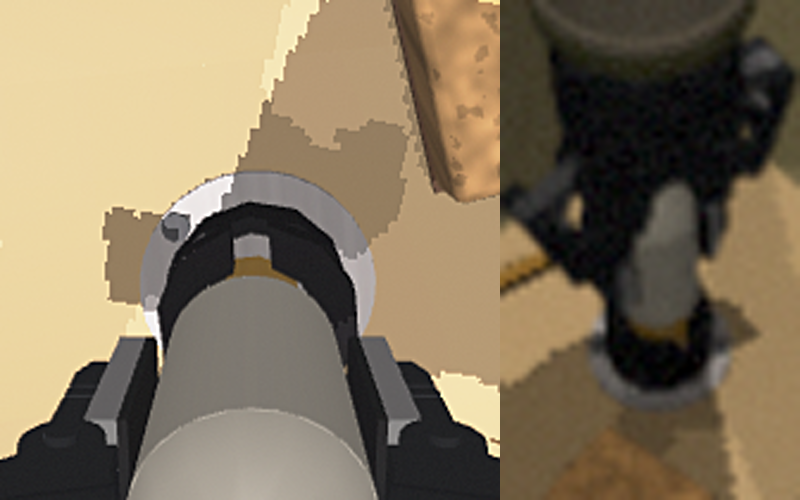

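The torque jumped from 0.20 to 0.41 N·m, so the lamp is against the stop. The picture shows it upright in the holder and still gripped, with the slot side facing the camera at (252,245). Handing in.

```bash
python3 -m jog '0 0 0 0 0 0 1; 0 0 0 0 0 0 1' ; python3 -c "
from bench import *
print(sense()['wrist_torque']); print(hand_in())"
```

```text
time: 17.48
tool_pos: [559.0, -95.9, 255.6]
tcp_rot: [180.0, 0.0, 10.1]
ft_force: [3.6, -4.0, 5.9]
finger_gap: 37.4
grip_force: 21.2
[-0.60651128 -0.56986182  0.4053048 ]
the job is handed in; nothing more can be done
None
```

I handed the job in at 17.5 s with the slim lamp still gripped at about 21 N, pushed down and turned to the stop in the lampholder; the hand-in call returned no verdict, and I had no direct reading of the rotor or plunger.

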